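# Strike a level scoop of rollers into the kit tray

### The arm

A 7-joint arm with a two-finger parallel gripper is mounted at the origin on a cart in front of the work surface, level with it; the furniture and walls round the work are solid. World frame = base frame: x ahead of the robot, y to its left, z up, the work surface at z = 0. Lengths are in m, angles in rad, forces in N, time in s.
With the tool pointing down it reaches from about 0.425 to 0.825 m from the base axis. Payload 3.6 kg.
Tool frame: the origin (TCP) lies where the fingers leave the gripper's body, on its centre line; the fingertips stand 73 mm ahead of it and the grasp point (between the pads) lies 54 mm ahead of it; z points along the fingers, y is the line along which they close (so a half turn about z gives the same grasp; the last joint's range is limited). The gripper opens to 85 mm and grips with 20 to 120 N. Pads are 22 mm wide; open, the fingers measure 114 mm over their backs; the gripper's body (76 mm by 85 mm) begins 54 mm behind the grasp point. The pads swing forward as they close: fully open they stand 13 mm farther back than shut.
Start: joints at [-1.19, 0.615, -0.013, 1.423, 0.008, 1.103, -0.04], TCP at [0.258, 0.597, 0.304] pointing down, gripper open.
Joint ranges: [-3.12, 3.12], [-0.3, 2.06], [-1.34, 1.32], [0.26, 2.42], [-1.36, 4.5], [0.01, 1.98], [-2.84, 2.84]. Speed limits (rad/s): [2.79, 2.79, 3.14, 3.14, 3.14, 3.14, 3.14].

### API

Orientations are given as a unit quaternion [x, y, z, w].
In Python, from station import arm, snapshot, camera_info, ticket gives the robot as it stands. Calls block until the motion is done:
- arm.movep(position, orientation): joint-space move of the TCP to a pose.
- arm.line_to(position, velocity=0.15, ori=None): straight line of the TCP; ori=None keeps the orientation; velocity is the mean speed in m/s.
- arm.move_j(angles): joint-space move.
- arm.move_gripper(opening, effort=None): opening from 0.0 (shut) to 1.0 (fully open); effort is the grip in N (None keeps the last); returns when the fingers have stopped.
- arm.pause(seconds).
- arm.ik(position, orientation): joint angles nearest the present ones, or None.
- snapshot(name): name is "scene" or "top"; returns the picture (480x640x3 uint8, blue, green, red); there is no depth.
- camera_info(name): a dict with "fx", "fy", "cx", "cy" (pixels), "R" (3x3) and "t" (3): a world point X has camera coordinates R X + t. Camera axes: x right, y down, z forward; pixel columns grow to the right and rows downward; lengths in m; the calibration is good to about 2 mm. A picture is of the moment at which its call begins. camera_info takes no time and is no camera call.
A pose or a line that the arm cannot do raises arm.MotionError and nothing moves.
- ticket.finish_job(): hands the job in; it is judged then, once.
Readings, each from a call of its own:
- arm.read_time(): time.
- arm.read_joint_positions(): joint angles.
- arm.read_dq(): joint speeds.
- arm.read_effort(): joint torques, N m.
- arm.read_tool_pos(): TCP position.
- arm.read_eef_rot(): TCP orientation.
- arm.read_ft_force(): force on the tool from outside, world axes, zero at the start.
- arm.read_wrist_torque(): the same for the moment, N m.
- arm.read_opening(): opening from 0.0 (shut) to 1.0 (fully open).
- arm.read_finger_force(): force on a finger pad.
Only numpy, scipy, OpenCV 4.12 (cv2) and the standard library are available. Lean on these libraries where they do the work, as an engineer would, in place of code of your own. Each camera call takes 0.05 s, during which the arm holds its last target. There are 200 camera calls.

### The job

Using the aluminium scoop, take up a heaped load of the black rollers from the grey bin (more than three; never handle rollers with the fingers), and level it: raise the scoop until its back rail presses lightly against the under edge of the bin's spring-loaded strike bar, and keep it pressed there from one end of the rail to the other as you draw the scoop sideways, away from the bin, so that the bar pushes the surplus back into the bin and one level layer of three is left. Then tip those three into the plywood kit tray, set the scoop down flat on the free table and let go; disturb nothing else.

Things in the scene. Friction and masses are not known exactly. Their poses are not given: they have to be found in the camera images.
- scoop: Aluminium scoop, 0.2 kg, 178 mm long, standing on its flat underside. Origin: on the underside below the middle of its upright black grip block; +x to the nose, +z up. Grip block: 22 (x) x 32 (y) mm, centred on the origin, top at z = 62 mm. Take it from above with the fingers in front of and behind it (closing along x), pads at about z = 45 mm: held across y it would pitch in the grip.
- scoop_rail (a point): Middle of the top edge of the scoop's back rail, an upright plate across the scoop: x = 66..70 mm, y = -78..78 mm, top at z = 32 mm of the scoop's frame. Its two end ears (|y| = 60..78 mm) stick out past the pocket's sides. The strike bar rides on this edge. Rollers can ride above it, in the pocket ahead of it.
- scoop_nose (a point): Middle of the thin nose edge (x = 163 mm). Pocket from the rail to x = 151 mm, 112 mm wide inside, floor 3 mm thick, side walls 16 mm high; a ramp rises from the nose to a lip 1.7 mm above the floor at x = 152 mm. One layer = 3 rollers, axes along y; more ride in the valleys above the side walls and slide off sideways. Rollers roll out if the nose dips over 30 deg, surely at 45.
- bin: Fixed grey bin, open at the top and at its -x side (front). Origin: on the table below the foot line of its back wall, mid-width; +x away from the opening. Inside 172 mm wide (y -86..86), 115 mm long. Side walls 43 mm high; back wall 73 high, leaning back 4 deg. Five rollers lie in it, axes along y: three on the floor from the back wall forward, two in the valleys on top. It carries the strike bar.
- bin_front (a point): Middle of the front edge of the bin's floor (bin frame x = -115, z = 33 mm). The floor slopes down from here by 12 deg (0.21 rad) to z = 9 mm at x = 0 and on through a slot 8 mm high under the back wall to a stop at x = 11 mm. A scoop pushed in parallel to the floor, 0 to 1.5 mm above it, till its nose meets the stop takes up all five rollers with a few N (pressed hard on the floor it jams). Draw it back 15 mm slowly along the floor before raising the nose.
- bar_low (a point): Fixed mark (bin frame x -102, y 90, z 84 mm) 18 mm in from the strike bar's free tip, at its LOWEST setting. Level steel bar along x, 8 mm wide, 30 high, from x = -120 to a post (169 high) at x = 45. Its under edge is clamped 0 to 16 mm above this mark, different every time: feel for it. It springs up 12 mm at most, from about 2 N to 5 N, then a hard stop.
- scoop_pocket (a point): Middle of the scoop's pocket, 16 mm above the underside (x = 110.5 mm): the height of the centres of a level layer of rollers. The heaped load lies loose: jerks or quick tilting shed rollers over the lip, so raise and level it smoothly (about 10 deg a second).
- bin_mid (a point): Middle of the bin's inside, bin frame x = -45, y = 0, z = 30 mm.
- roller_1: One of five like black rollers, 26 mm diameter, 100 mm long, 30 g. Origin at its centre; y is its axis.
- roller_2: One of five like black rollers, 26 mm diameter, 100 mm long, 30 g. Origin at its centre; y is its axis.
- roller_3: One of five like black rollers, 26 mm diameter, 100 mm long, 30 g. Origin at its centre; y is its axis.
- roller_4: One of five like black rollers, 26 mm diameter, 100 mm long, 30 g. Origin at its centre; y is its axis.
- roller_5: One of five like black rollers, 26 mm diameter, 100 mm long, 30 g. Origin at its centre; y is its axis.
- kit_tray: Fixed open plywood tray, 136 (x) x 150 (y) mm, 32 mm high, walls and floor 4 mm. Origin: centre of its underside.
- tray_mid (a point): 17 mm above the centre of the kit tray's inner floor.
- tape_measure: Bystander: yellow tape measure, 36x88x66 mm; origin under its centre. Leave alone.
- torch: Bystander: dark pocket torch lying down, 134x33x33 mm; origin under its centre. Leave alone.
- driver: Bystander: screwdriver lying down, 170x26x24 mm; origin under its centre. Leave alone.
- grease_tin: Bystander: round grease tin, 87x87x68 mm; origin under its centre. Leave alone.
- wedge: Bystander: pine wedge, 45x120x35 mm; origin under its centre. Leave alone.
Mind the look-alikes: they are no part of the job. What is shaped like the roller_5 but turquoise is not meant.

How it is judged:
By the outcome, as a careful person would: the job done as asked, in the order asked, and still so for the second after the job is handed in, with the robot touching nothing.
It also fails if it takes over 72 s, if anything falls off the work surface, if the arm or the gripper's body presses on something with over 40 N, if the wrist force passes 120 N, or if a joint passes its speed limit or range.

## Working session

There is one attempt and no reset: what is moved stays moved. The work goes in short steps, each a Python script; the robot and the scene stay as the last script left them, time stands still between calls to the robot, and variables do not carry over. Pictures are saved under pics/ and viewed, at most 10 in all, crops included, and the job is handed in when it is done.

```bash
ls; mkdir -p pics; python3 - <<'E'
from station import arm,snapshot,camera_info
import cv2
for n in("scene","top"):
    cv2.imwrite(f"pics/{n}0.png",snapshot(n)); c=camera_info(n); print(n,c)
print(arm.read_time(),arm.read_tool_pos(),arm.read_eef_rot())
E
```

```text
pics
scene {'fx': 448.9440325250107, 'fy': 448.9440325250107, 'cx': 313.4913583987682, 'cy': 236.06438274572807, 'R': array([[ 0.86657361, -0.49882229,  0.01505007],
       [-0.36914755, -0.66100836, -0.65329781],
       [ 0.33582774,  0.56057495, -0.75695143]]), 't': array([-0.51200804,  0.23800988,  0.91448747])}
top {'fx': 463.55884541322484, 'fy': 463.55884541322484, 'cx': 316.8176454437073, 'cy': 244.665038855715, 'R': array([[-0.02489456, -0.9994968 ,  0.01965707],
       [-0.9898431 ,  0.02189153, -0.14046847],
       [ 0.13996747, -0.02295432, -0.98989   ]]), 't': array([-0.01645136,  0.55369594,  1.05992908])}
0.1 [0.25760836 0.59621536 0.3028306 ] [ 2.02478313e-01  9.79286038e-01 -1.16078448e-03 -2.02422605e-04]
```

View pics/scene0.png

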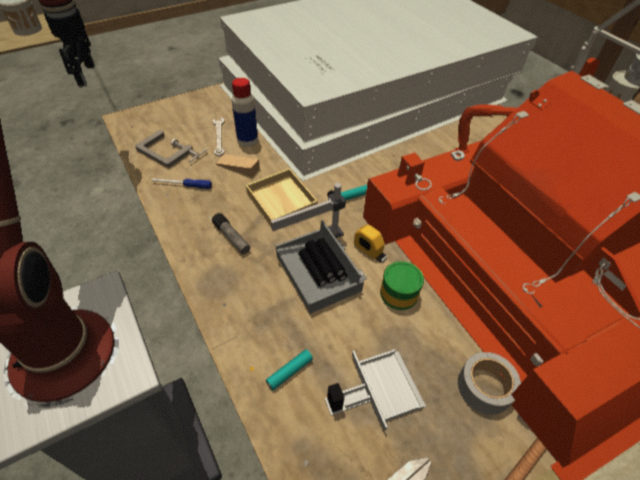

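View pics/top0.png

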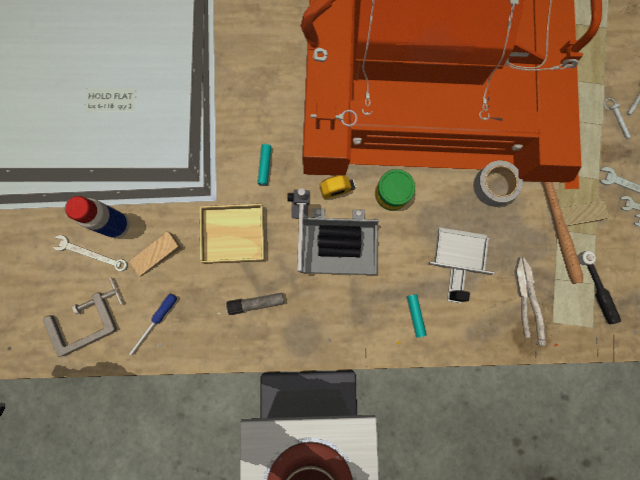

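The views show the scoop at top-view px (460,265), grip block (459,295). The bin is at (338,247) and opens towards the robot, the bar runs along its left side at column ~302, and the tray is at (233,234). I'll zoom in on these.

```bash
python3 - <<'E'
import cv2,numpy as np
t=cv2.imread("pics/top0.png");s=cv2.imread("pics/scene0.png")
r=lambda im,x,y,w,h,k:cv2.resize(im[y:y+h,x:x+w],None,fx=k,fy=k,interpolation=cv2.INTER_CUBIC)
a=r(t,285,180,100,100,4);b=r(t,420,220,100,100,4)[:, :400]
c=r(s,320,340,110,50,4)
cv2.imwrite("pics/crop1.png",np.hstack([a,b]))
E
```

```text
(no output)
```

View pics/crop1.png

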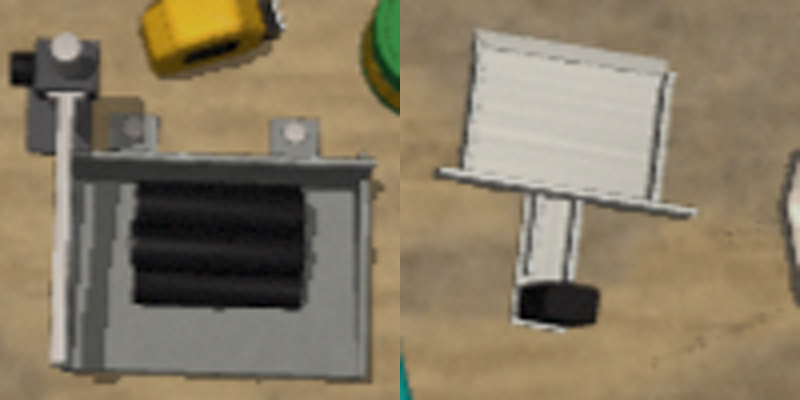

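```bash
cat > h.py <<'E'
import numpy as np, cv2
from scipy.optimize import least_squares
from station import arm,snapshot,camera_info
CI={n:camera_info(n) for n in("scene","top")}
def proj(n,X):
    c=CI[n];p=np.atleast_2d(X)@c["R"].T+c["t"]
    return p[:,:2]/p[:,2:]*[c["fx"],c["fy"]]+[c["cx"],c["cy"]]
def ray(n,px,z):
    c=CI[n];C=-c["R"].T@c["t"];d=c["R"].T@[(px[0]-c["cx"])/c["fx"],(px[1]-c["cy"])/c["fy"],1]
    return C+d*(z-C[2])/d[2]
def tf(p,X):
    X=np.atleast_2d(np.array(X,float));c,s=np.cos(p[2]),np.sin(p[2])
    return np.c_[p[0]+c*X[:,0]-s*X[:,1],p[1]+s*X[:,0]+c*X[:,1],X[:,2]]
def fit(obs,p0):
    r=least_squares(lambda p:np.concatenate([(proj(n,tf(p,np.array(X)/1000))[0]-u) for n,X,u in obs]),p0)
    return r.x,r.fun.reshape(-1,2)
E
python3 - <<'E'
from h import *
print("cam",[-CI[n]["R"].T@CI[n]["t"] for n in CI])
L=lambda x,y:((285+x/4-.4),(180+y/4-.4)); S=lambda x,y:(420+(x-400)/4-.4,220+y/4-.4)
bo=[("top",(5,90,73),L(75,155)),("top",(5,-90,73),L(375,162)),("top",(-115,86,33),L(75,374)),("top",(-115,-90,43),L(370,380))]
b,r=fit(bo,[.55,0,0]);print("bin",b,r)
so=[("top",(68,78,32),S(437,173)),("top",(68,-78,32),S(694,212)),("top",(163,58,0),S(476,31)),("top",(163,-58,0),S(668,65))]
s,r=fit(so,[.45,-.3,0]);print("scoop",s,r)
print("block top c",ray("top",S(562,303),.062),tf(s,[0,0,.062]))
for z in(.099,.114,.130): print("bar tip",ray("top",L(59,367),z), tf(b,[-.12,.09,z]))
print("tray",[ray("top",u,.032) for u in((200,206),(264,206),(266,262),(202,262))])
sc=snapshot("scene")
sc=cv2.resize(sc[180:460,240:460],None,fx=2.1*1.0,fy=2.1*1.0,interpolation=cv2.INTER_CUBIC)
def dr(pts,col):
    q=((proj("scene",pts)-[240,180]+.5)*2.1).astype(int);cv2.polylines(sc,[q],False,col,1)
m=lambda *a:np.array(a)/1000.
dr(tf(b,m((-115,86,33),(-115,-86,33),(0,-86,9),(0,86,9),(-115,86,33))),(0,255,0))
dr(tf(b,m((-115,-86,43),(5,-86,73),(5,86,73),(-115,86,43))),(0,255,255))
for d in(0,16):dr(tf(b,m((45,90,84+d),(-120,90,84+d),(-120,90,114+d),(45,90,114+d))),(0,0,255) if d else (255,0,0))
dr(tf(s,m((68,78,32),(68,-78,32),(68,-78,28))),(0,0,255))
dr(tf(s,m((68,58,0),(163,58,0),(163,-58,0),(68,-58,0))),(0,255,0))
dr(tf(s,m((11,16,62),(11,-16,62),(-11,-16,62),(-11,16,62),(11,16,62))),(0,255,255))
cv2.imwrite("pics/ov1.png",sc)
E
```

```text
cam [array([ 0.22444316, -0.61071326,  0.85541969]), array([ 0.39930697, -0.00423439,  1.1273134 ])]
bin [ 0.59971954 -0.08580535 -0.04548722] [[-1.24321781  0.7790519 ]
 [ 1.32950849  0.89471242]
 [-0.62344826 -0.76553171]
 [ 0.53798134 -0.95183732]]
scoop [ 0.42398626 -0.35991975 -0.19639198] [[ 0.35899604 -0.60249601]
 [ 0.64910777  0.89346968]
 [ 0.42078295  0.0925946 ]
 [-1.47041662 -0.39072359]]
block top c [ 0.42494311 -0.35554281  0.062     ] [[ 0.42398626 -0.35991975  0.062     ]]
bar tip [0.48571884 0.01220736 0.099     ] [[0.48393611 0.00955814 0.099     ]]
bar tip [0.48445835 0.01196753 0.114     ] [[0.48393611 0.00955814 0.114     ]]
bar tip [0.48311383 0.0117117  0.13      ] [[0.48393611 0.00955814 0.13      ]]
tray [array([0.6542189 , 0.24877442, 0.032     ]), array([0.65108473, 0.09530981, 0.032     ]), array([0.51537439, 0.09179293, 0.032     ]), array([0.51882395, 0.24267595, 0.032     ])]
```

View pics/ov1.png

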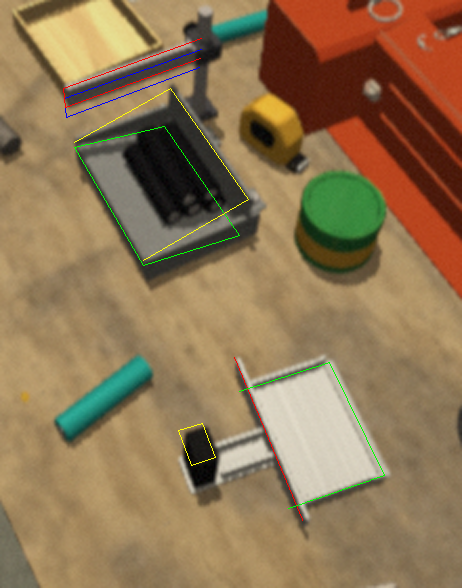

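The overlay matches within ~3 mm for both scoop and bin. Next I check reachability of all key poses.

```bash
cat >> h.py <<'E'
from scipy.spatial.transform import Rotation as Ro
BIN=np.array([.5997,-.0850,-.0455]); SC=np.array([.4240,-.3595,-.1964]); TRAY=np.array([.585,.170,0.])
GZ=.045+.054
FL=+1
def tool(o,yaw,pitch,fl=None,gz=None):
    "TCP pose for scoop underside origin o (world), yaw, pitch (nose down +)"
    fl=FL if fl is None else fl
    R=Ro.from_euler('ZY',[yaw,pitch]).as_matrix()
    y=fl*R[:,0]; z=-R[:,2]; x=np.cross(y,z)
    return np.array(o)+R[:,2]*(GZ if gz is None else gz), Ro.from_matrix(np.c_[x,y,z]).as_quat()
def inbin(xnose,zoff,pitch,y=0.,noseX=.163):
    "scoop origin (world) so nose point is at bin-frame (xnose, y) zoff above the floor"
    zf=.009-xnose*np.tan(np.radians(12))+zoff
    o=np.array([xnose-noseX*np.cos(pitch),y,zf+noseX*np.sin(pitch)])
    return tf(BIN,o)[0]
E
python3 - <<'E'
from h import *
d=np.radians
def chk(n,o,yaw,p):
    out=[]
    for fl in(1,-1):
        P,q=tool(o,yaw,p,fl); j=arm.ik(P,q); out.append(None if j is None else np.round(j,2).tolist())
    print(n,np.round(P,3),out)
chk("grasp",[*SC[:2],0],SC[2],0); chk("above",[*SC[:2],.15],SC[2],0)
for xn in(-.115,-.105,-.095,-.085,-.05,.011): chk(f"bin{xn}",inbin(xn,.001,d(12)),BIN[2],d(12))
for p in(20,30,40): chk(f"entry{p}",inbin(-.1,.005,d(p)),BIN[2],d(p))
for y in(0,.016,.168): chk(f"bar{y}",tf(BIN,[-.17,y,.06])[0],BIN[2],0)
for yaw in(0,-.5,-1.,-1.57,.5,1.57):
    for p in(50,):
        n=np.array([.585,.17,.055]); R=Ro.from_euler('ZY',[yaw,d(p)]).as_matrix()
        n[:2]-=.03*np.array([np.cos(yaw),np.sin(yaw)])
        chk(f"pour{yaw},{p}",n-R[:,0]*.163,yaw,d(p))
E
```

```text
grasp [ 0.424 -0.36   0.099] [[0.63, 0.75, 0.06, 1.89, -0.08, 0.51, 0.55], [1.1, 0.86, -0.72, 1.87, 0.84, 0.74, 2.84]]
above [ 0.424 -0.36   0.249] [[0.24, 0.61, 0.67, 1.78, -0.47, 0.91, 0.93], [0.03, 0.79, 1.13, 1.79, -0.8, 1.11, -1.89]]
bin-0.115 [ 0.346 -0.073  0.165] [[-0.13, 0.53, 0.38, 2.27, -0.27, 0.6, 0.42], [0.7, 0.63, -0.83, 2.25, 0.63, 0.77, 2.49]]
bin-0.105 [ 0.356 -0.074  0.163] [[-0.13, 0.54, 0.37, 2.25, -0.27, 0.61, 0.41], [0.69, 0.64, -0.82, 2.22, 0.63, 0.78, 2.5]]
bin-0.095 [ 0.366 -0.074  0.161] [[-0.12, 0.55, 0.36, 2.22, -0.26, 0.62, 0.4], [0.67, 0.65, -0.8, 2.2, 0.62, 0.79, 2.51]]
bin-0.085 [ 0.376 -0.075  0.159] [[-0.12, 0.56, 0.36, 2.2, -0.26, 0.63, 0.39], [0.5, 0.59, -0.53, 2.18, 0.44, 0.7, 2.73]]
bin-0.05 [ 0.411 -0.076  0.151] [[-0.11, 0.61, 0.34, 2.11, -0.26, 0.67, 0.37], [0.44, 0.62, -0.46, 2.1, 0.4, 0.73, 2.79]]
bin0.011 [ 0.472 -0.079  0.138] [[-0.11, 0.69, 0.34, 1.96, -0.27, 0.75, 0.36], [0.43, 0.71, -0.49, 1.94, 0.42, 0.81, 2.78]]
entry20 [ 0.381 -0.075  0.184] [[-0.14, 0.57, 0.39, 2.09, -0.19, 0.87, 0.33], [-0.55, 0.83, 1.13, 2.11, -0.65, 1.09, -2.19]]
[... 647 characters left out ...]
 0.88, 0.15, 1.32, -0.27, 1.82, -0.14], [0.08, 0.98, -0.76, 1.3, 0.13, 1.8, 2.46]]
pour-0.5,50 [0.533 0.198 0.244] [[-0.29, 0.84, 0.18, 1.41, -0.59, 1.68, -0.43], [0.18, 0.95, -0.76, 1.39, -0.11, 1.51, 2.18]]
pour-1.0,50 [0.553 0.22  0.244] [[-0.25, 0.78, 0.2, 1.56, -0.89, 1.44, -0.65], [0.31, 0.93, -0.87, 1.54, -0.21, 1.1, 1.88]]
pour-1.57,50 [0.585 0.229 0.244] [[-0.22, 0.69, 0.15, 1.76, -1.22, 1.07, -0.82], [0.41, 0.88, -0.95, 1.74, -0.31, 0.56, 1.59]]
pour0.5,50 [0.533 0.142 0.244] [[-0.41, 0.88, 0.12, 1.31, 0.07, 1.81, 0.2], [0.02, 1.0, -0.81, 1.3, 0.44, 1.97, 2.79]]
pour1.57,50 [0.585 0.111 0.244] [[-0.55, 0.77, 0.1, 1.56, 0.71, 1.35, 0.75], [-0.98, 0.98, 0.97, 1.58, 0.1, 1.09, -1.83]]
```

```bash
python3 - <<'E'
from h import *
P,q=tool([*SC[:2],.18],SC[2],0); arm.movep(P,q); print(arm.read_time())
P,q=tool([*SC[:2],.0],SC[2],0); arm.line_to(P,velocity=.12)
print(arm.read_ft_force())
arm.move_gripper(0,90); print(arm.read_opening(),arm.read_finger_force(),arm.read_ft_force(),arm.read_tool_pos())
P,q=tool([*SC[:2],.12],SC[2],0); arm.line_to(P,velocity=.1); arm.pause(.3)
print(arm.read_time(),arm.read_opening(),arm.read_ft_force(),arm.read_wrist_torque(),arm.read_tool_pos()-P)
t=snapshot("top"); s=snapshot("scene")
cv2.imwrite("pics/g.png",np.hstack([cv2.resize(t[200:340,380:520],(560,560))[:, :440],cv2.resize(s[270:470,300:430],(360,560))]))
E
```

```text
3.5333
[-0.05520802 -0.13879632  0.27176867]
0.2461918068770592 88.4199571609497 [0.84725489 0.12946959 2.42311099] [ 0.42440402 -0.35987002  0.09943139]
7.4333 0.24204183751103503 [ 0.30805032  0.10862625 -1.67153405] [0.00791728 0.09753371 0.03001508] [-1.06214947e-04  4.53113697e-05 -2.91546839e-04]
```

View pics/g.png

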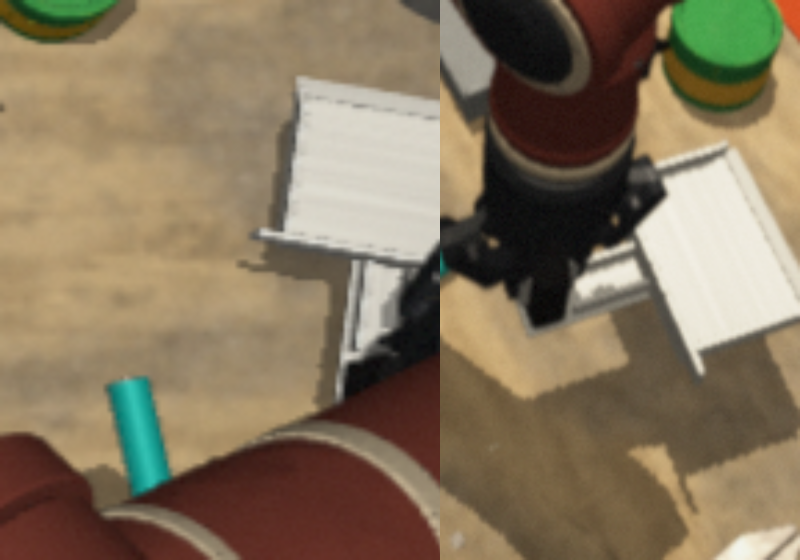

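```bash
python3 - <<'E'
from h import *
print("obs (445.5,258) (455,220.5)",proj("top",tf(SC,[[.068,.078,.152],[.163,.058,.12]])), )
d=np.radians;p=d(12)
go=lambda xn,z:tool(inbin(xn,z,p),BIN[2],p)
P,q=go(-.13,.06); arm.movep(P,q)
P,q=go(-.13,.012); arm.line_to(P,velocity=.1,ori=q); arm.pause(.2)
f0=arm.read_ft_force();print(arm.read_time(),f0)
P,q=go(-.095,.001); arm.line_to(P,velocity=.06,ori=q); print("B",np.round(arm.read_ft_force()-f0,2))
for xn in np.arange(-.085,.0051,.01):
    P,q=go(xn,.001); arm.line_to(P,velocity=.06,ori=q)
    f=arm.read_ft_force()-f0; print(round(xn,3),np.round(f,2),np.round((arm.read_tool_pos()-P)*1000,1))
    if f[0]<-12 or abs(f[2])>12: break
print(arm.read_time())
cv2.imwrite("pics/in1.png",cv2.resize(snapshot("scene")[200:340,240:400],None,fx=4,fy=4,interpolation=cv2.INTER_CUBIC))
E
```

```text
obs (445.5,258) (455,220.5) [[443.64614344 256.44509061]
 [453.95745281 217.88761947]]
9.5333 [ 0.43612919 -0.76513367 -1.26970928]
B [-0.12  1.34 -1.18]
-0.085 [-0.03  0.7  -0.74] [ 0.4  0.1 -0.1]
-0.075 [ 0.24  0.91 -0.36] [ 0.5  0.  -0.2]
-0.065 [ 0.47  0.47 -0.18] [ 0.7  0.  -0.2]
-0.055 [ 0.42  0.21 -1.44] [ 0.5  0.  -0.2]
-0.045 [ 1.35  0.58 -0.81] [ 0.5  0.1 -0.2]
-0.035 [-0.41  1.06 -0.36] [ 0.5  0.  -0.2]
-0.025 [ 0.37  1.39 -1.37] [ 0.5  0.1 -0.2]
-0.015 [ 0.17  0.07 -0.04] [ 0.3 -0.1 -0.1]
-0.005 [-2.81  0.34  1.71] [-0.4 -0.2  0. ]
0.005 [ 1.07  0.12 -1.6 ] [ 0.9  0.2 -0.3]
13.5083
```

View pics/in1.png

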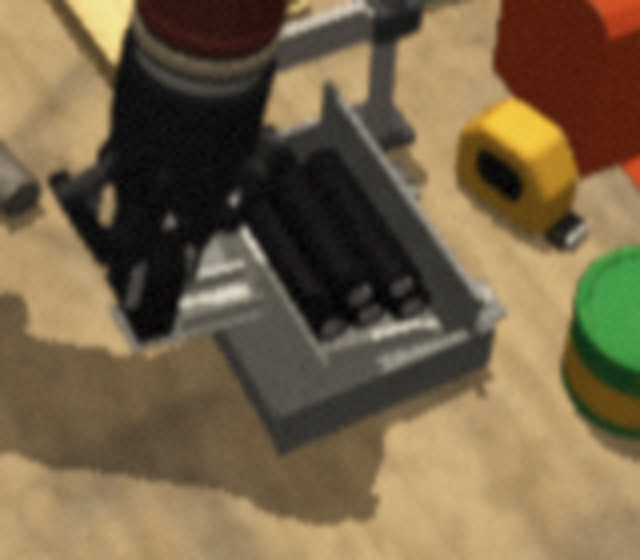

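Heaped: two rollers ride on top of three in the pocket, rail behind them. Now to the stop, back out, level and lift.

```bash
python3 - <<'E'
from h import *
d=np.radians;p=d(12)
def F(n=8):
    a=[]
    for _ in range(n): arm.pause(.03); a.append(np.r_[arm.read_ft_force(),arm.read_wrist_torque()])
    return np.mean(a,0)
go=lambda xn,z:tool(inbin(xn,z,p),BIN[2],p)
f0=np.array([.44,-.77,-1.3])
for xn in np.arange(.007,.0161,.0015):
    P,q=go(xn,.001); arm.line_to(P,velocity=.03,ori=q)
    f=F(4)[:3]-f0; print(round(xn,4),np.round(f,2))
    if f[0]<-4: break
xs=xn
P,q=go(xs-.016,.001); arm.line_to(P,velocity=.02,ori=q); print(np.round(F(4)[:3]-f0,2))
o=inbin(xs-.016,.001,p); print("o",o)
o2=o+[-.004,0,.008]
P,q=tool(o2,BIN[2],0); print(np.linalg.norm(P-arm.read_tool_pos()))
arm.line_to(P,velocity=.016,ori=q); arm.pause(.2); print(arm.read_time(),np.round(F(),2))
P,q=tool(tf(BIN,[-.170,0,.048])[0],BIN[2],0); print(np.linalg.norm(P-arm.read_tool_pos()))
arm.line_to(P,velocity=.025,ori=q); print(arm.read_time(),np.round(F(),2))
cv2.imwrite("pics/lev.png",np.hstack([cv2.resize(snapshot("scene")[190:330,240:400],(400,350)),cv2.resize(snapshot("top")[180:300,270:400],(380,350))]))
E
```

```text
0.007 [-2.31  1.2   2.99]
0.0085 [-2.85  1.19  3.11]
0.01 [-5.35  1.77  6.79]
[-0.64  0.21 -0.59]
o [ 0.43443316 -0.07747517  0.04516494]
0.026505645559986947
17.8167 [-0.33  0.03 -3.65  0.02  0.24 -0.01]
0.00518623676603453
18.4417 [-0.03 -0.15 -4.09  0.03  0.24 -0.  ]
```

View pics/lev.png

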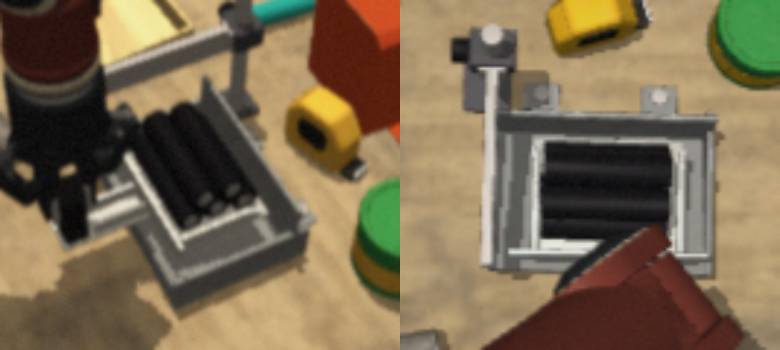

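All five are aboard, scoop level and centred. Next I shift the +y ear under the bar and feel for it.

```bash
python3 - <<'E'
from h import *
def F(n=5):
    a=[]
    for _ in range(n): arm.pause(.03); a.append(np.r_[arm.read_ft_force(),arm.read_wrist_torque()])
    return np.mean(a,0)
go=lambda y,z:tool(tf(BIN,[-.170,y,z])[0],BIN[2],0)
P,q=go(.017,.048); arm.line_to(P,velocity=.04,ori=q); arm.pause(.2); b=F(8); print(np.round(b,2))
for z in np.arange(.050,.0741,.002):
    P,q=go(.017,z); arm.line_to(P,velocity=.015,ori=q); arm.pause(.08)
    f=F()-b; print(round(z,3),np.round(f,2), np.round((arm.read_tool_pos()-P)*1000,1))
    if f[2]<-1.5: break
print(arm.read_time())
np.save("bar.npy",np.r_[z,b])
E
```

```text
[-0.18  0.03 -3.84  0.01  0.24  0.01]
0.05 [ 0.24  0.01 -0.29 -0.   -0.01 -0.  ] [-0.  0.  0.]
0.052 [-0.12  0.2   0.51 -0.01  0.02 -0.02] [-0. -0. -0.]
0.054 [ 0.23 -0.35  0.08  0.01 -0.01 -0.02] [-0.  0. -0.]
0.056 [ 0.22 -0.07  0.04  0.02  0.02 -0.02] [-0.  0. -0.]
0.058 [-0.03 -0.34  0.15 -0.01 -0.   -0.03] [-0.  0. -0.]
0.06 [-0.23  0.04  0.19  0.   -0.02 -0.04] [-0.  0. -0.]
0.062 [ 0.01 -0.14  0.16  0.01  0.02  0.01] [-0.  0. -0.]
0.064 [-0.05 -0.12  0.22  0.02  0.02 -0.02] [-0.  0. -0.]
0.066 [ 0.21 -0.35 -2.11 -0.12  0.16  0.  ] [-0.2  0.1 -0.1]
24.65
```

```bash
python3 - <<'E'
from h import *
d=np.load("bar.npy"); b=d[1:]; z=.0685
def F(n=3):
    a=[]
    for _ in range(n): a.append(np.r_[arm.read_ft_force(),arm.read_wrist_torque()]); arm.pause(.02)
    return np.mean(a,0)
go=lambda y,z:tool(tf(BIN,[-.170,y,z])[0],BIN[2],0)
P,q=go(.017,z); arm.line_to(P,velocity=.015,ori=q); arm.pause(.1); print(np.round(F(5)-b,2))
for y in [.03,.045,.06,.075,.09,.105,.12,.135,.15,.16,.1665]:
    P,q=go(y,z); arm.line_to(P,velocity=.03,ori=q); f=F()-b
    print(y,round(z,4),np.round(f,2),np.round((arm.read_tool_pos()-P)*1000,1))
print(arm.read_time())
cv2.imwrite("pics/sw.png",np.hstack([cv2.resize(snapshot("scene")[160:300,230:390],(400,350)),cv2.resize(snapshot("top")[180:300,200:400],(400,240))[:].copy() if 0 else cv2.resize(snapshot("top")[180:300,220:360],(400,350))]))
E
```

```text
[ 0.21 -0.07 -2.75 -0.15  0.31  0.03]
0.03 0.0685 [ 0.77  0.07 -2.2  -0.05  0.07 -0.02] [0.3 0.7 0. ]
0.045 0.0685 [ 0.77  0.62 -2.75 -0.05  0.12 -0.01] [-0.1  0.6 -0.1]
0.06 0.0685 [ 0.04  0.54 -2.55 -0.    0.13 -0.02] [ 0.1  0.6 -0. ]
0.075 0.0685 [ 1.14  0.12 -2.47  0.07  0.14  0.01] [ 0.   0.7 -0. ]
0.09 0.0685 [ 0.76  0.47 -2.71  0.13  0.15  0.02] [-0.   0.7 -0. ]
0.105 0.0685 [-0.34  0.79 -1.95  0.22  0.05  0.02] [ 0.1  0.7 -0. ]
0.12 0.0685 [ 0.38  0.71 -2.21  0.22  0.11 -0.02] [-0.1  0.7 -0.1]
0.135 0.0685 [ 0.45  0.34 -1.62  0.27  0.08  0.02] [-0.   0.7 -0. ]
0.15 0.0685 [ 0.28  1.14 -2.01  0.33  0.13  0.02] [-0.1  0.7 -0. ]
0.16 0.0685 [-0.1   0.57 -2.1   0.26  0.13 -0.02] [-0.1  0.6 -0. ]
0.1665 0.0685 [ 0.31  0.67 -2.13  0.24  0.11  0.01] [-0.1  0.4 -0. ]
32.3333
```

View pics/sw.png

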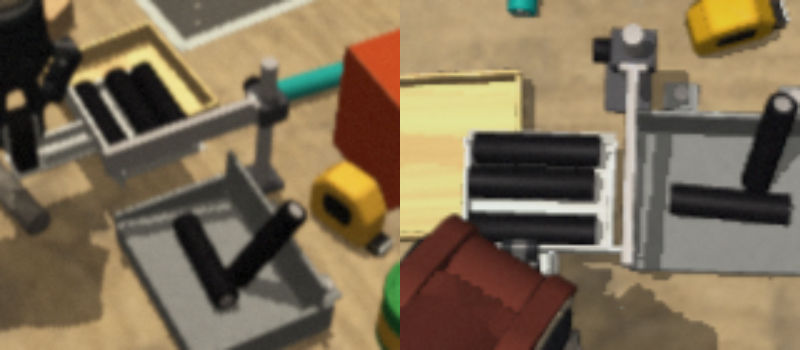

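Levelled as wanted: three rollers in one layer in the scoop, two back in the bin. I slide clear of the bar and pour.

```bash
python3 - <<'E'
from h import *
d=np.radians
P,q=tool(tf(BIN,[-.170,.187,.0685])[0],BIN[2],0); arm.line_to(P,velocity=.04,ori=q)
N=np.array([.550,.170,.046])
def pour(a,nz=0,yaw=0.):
    R=Ro.from_euler('ZY',[yaw,d(a)]).as_matrix(); return tool(N+[0,0,nz]-R[:,0]*.163,yaw,d(a))
P,q=tool([.425,.170,.09],0,0); arm.line_to(P,velocity=.05,ori=q)
print(arm.read_time())
for a,w in((24,12.),(33,9.),(40,9.),(48,12.)):
    P,q=pour(a); L=np.linalg.norm(P-arm.read_tool_pos()); T=2.2 if a==24 else (9 if a<48 else 8)/w
    arm.line_to(P,velocity=L/T,ori=q); print(a,round(arm.read_time(),2),np.round(arm.read_ft_force(),2))
arm.pause(.5); print(np.round(arm.read_ft_force(),2),arm.read_time())
cv2.imwrite("pics/po.png",np.hstack([cv2.resize(snapshot("scene")[140:260,190:350],(400,300)),cv2.resize(snapshot("top")[180:300,180:340],(400,300))]))
E
```

```text
34.5583
24 36.91 [-0.07 -0.67 -1.91]
33 38.06 [ 0.32 -0.13 -2.1 ]
40 39.2 [-0.33  0.21 -2.12]
48 40.01 [-0.45  0.31 -1.5 ]
[-0.25  0.35 -2.06] 40.5083
```

View pics/po.png

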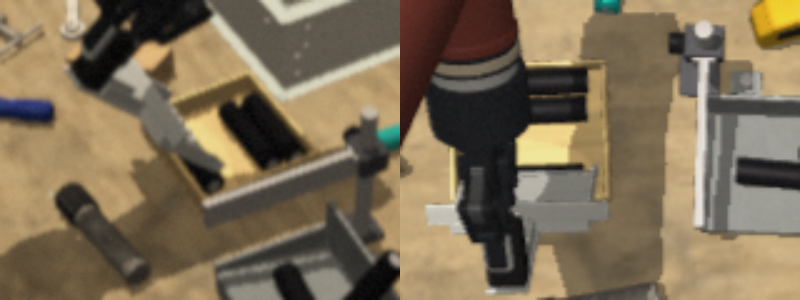

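```bash
python3 - <<'E'
from h import *
d=np.radians
def pour(a,N):
    R=Ro.from_euler('ZY',[0,d(a)]).as_matrix(); return tool(np.array(N)-R[:,0]*.163,0,d(a))
P,q=pour(48,[.552,.17,.075]); arm.line_to(P,velocity=.05,ori=q)
P,q=pour(53,[.552,.17,.075]); arm.line_to(P,velocity=.03,ori=q); arm.pause(.4)
P,q=pour(48,[.50,.17,.16]); arm.line_to(P,velocity=.12,ori=q)
print(arm.read_time(),arm.read_ft_force())
cv2.imwrite("pics/po2.png",np.hstack([cv2.resize(snapshot("scene")[140:260,190:350],(400,300)),cv2.resize(snapshot("top")[180:300,180:340],(400,300))]))
E
```

```text
Traceback (most recent call last):
station.MotionError: the arm cannot follow that straight line within its joint ranges
```

```bash
python3 - <<'E'
from h import *
d=np.radians
def pour(a,N):
    R=Ro.from_euler('ZY',[0,d(a)]).as_matrix(); return tool(np.array(N)-R[:,0]*.163,0,d(a))
print(arm.read_joint_positions())
for z,v in((.10,.06),(.15,.12)):
    try: P,q=pour(46,[.552,.17,z]); arm.line_to(P,velocity=v,ori=q)
    except arm.MotionError as e: print(z,e)
arm.pause(.2);print(arm.read_time(),arm.read_ft_force(),arm.read_tool_pos())
cv2.imwrite("pics/po2.png",np.hstack([cv2.resize(snapshot("scene")[140:260,190:350],(400,300)),cv2.resize(snapshot("top")[180:300,180:340],(400,300))]))
E
```

```text
[-0.60308773  0.91666959  0.68904051  1.36402147 -0.46781178  1.90265251
  0.16945982]
42.6667 [ 0.49053977  0.51130339 -2.55019831] [0.50972966 0.17023602 0.33501562]
```

View pics/po2.png

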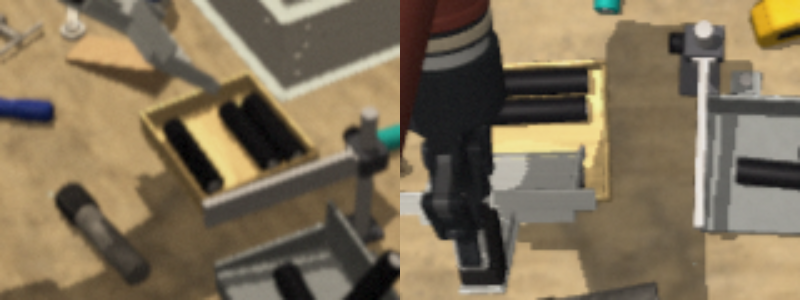

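All three are in the tray. Now I set the scoop down at its old free spot.

```bash
python3 - <<'E'
from h import *
P,q=tool([.43,.12,.24],0,0); arm.line_to(P,velocity=.15,ori=q)
P,q=tool([*SC[:2],.24],SC[2],0); arm.movep(P,q); print(arm.read_time())
P,q=tool([*SC[:2],.02],SC[2],0); arm.line_to(P,velocity=.12,ori=q); arm.pause(.2); f0=arm.read_ft_force()
for z in(.006,.003,.0015,.0007,0,-.0005):
    P,q=tool([*SC[:2],z],SC[2],0); arm.line_to(P,velocity=.02,ori=q); arm.pause(.1)
    f=arm.read_ft_force()-f0; print(z,np.round(f,2))
    if f[2]>2.0: break
arm.move_gripper(1.0); arm.pause(.2); print(arm.read_opening(),arm.read_time())
P,q=tool([*SC[:2],.16],SC[2],0); arm.line_to(P,velocity=.1); arm.pause(.3)
# move aside for a clear numeric check of the final state
P,q=tool([.45,-.10,.25],SC[2],0); arm.movep(P,q); arm.pause(.3)
print(arm.read_time(),arm.read_opening(),arm.read_ft_force())
t=snapshot("top"); o=cv2.imread("pics/top0.png"); cv2.imwrite("pics/end.png",t)
df=cv2.absdiff(t,o).max(2)
for n,(x,y,w,h) in dict(scoop=(425,220,75,90),tape=(315,170,45,32),tin=(375,165,42,48),torch=(222,288,68,30),driver=(128,288,52,70),wedge=(130,228,50,48),turq=(405,290,22,50)).items():
    print(n,(df[y:y+h,x:x+w]>40).mean().round(3))
E
```

```text
45.5083
0.006 [ 0.6   0.79 -0.37]
0.003 [ 0.19 -0.02 -0.68]
0.0015 [ 1.62 -0.1  -0.17]
0.0007 [ 0.37 -0.65 -0.56]
0 [0.71 0.82 6.08]
1.0021965313216536 50.9333
54.35 0.998367292794424 [-0.25212707  0.36900598 -0.4279599 ]
scoop 0.095
tape 0.0
tin 0.0
torch 0.0
driver 0.0
wedge 0.0
turq 0.377
```

```bash
python3 - <<'E'
from h import *
def blobs(im):
    h=cv2.cvtColor(im,cv2.COLOR_BGR2HSV);m=cv2.inRange(h,(80,120,60),(98,255,255))
    n,_,s,c=cv2.connectedComponentsWithStats(m);return [(s[i,4],c[i].round(1).tolist()) for i in range(1,n) if s[i,4]>40]
print(blobs(cv2.imread("pics/scene0.png")),blobs(snapshot("scene")))
a,b=cv2.imread("pics/scene0.png"),snapshot("scene")
d=cv2.absdiff(a,b).max(2)[345:430,322:430]; print((d>40).mean())
g=[cv2.cvtColor(i,cv2.COLOR_BGR2GRAY)[215:310,425:500] for i in(cv2.imread("pics/top0.png"),cv2.imread("pics/end.png"))]
print(cv2.phaseCorrelate(*[x.astype(np.float32) for x in g]))
t=cv2.cvtColor(b,cv2.COLOR_BGR2GRAY)[175:225,245:320]; print("tray dark px",(t<50).sum())
E
```

```text
[(np.int32(189), [354.1, 192.2]), (np.int32(599), [289.2, 368.9])] [(np.int32(187), [354.1, 192.2]), (np.int32(604), [289.2, 368.8])]
0.07690631808278867
((0.3816509209266883, 1.2161809838571855), 0.571333180003696)
tray dark px 1579
```

The turquoise roller hasn't moved, and the scoop stands flat within ~3 mm of where it started. Handing in.

```bash
python3 -c "
from station import ticket; print(ticket.finish_job())"
```

```text
the job is handed in; nothing more can be done
None
```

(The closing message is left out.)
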